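# Put the parcel-wrapping things back on their desk holders

### The arm

A 6-joint arm with a two-finger parallel gripper is mounted at the origin on a cart in front of the work surface, level with it; the furniture and walls round the work are solid. World frame = base frame: x ahead of the robot, y to its left, z up, the work surface at z = 0. Lengths are in m, angles in degrees, forces in N, time in s.
With the tool pointing down it reaches from about 0.4 to 0.825 m from the base axis. Payload 7 kg.
Tool frame: the origin (TCP) lies midway between the tips of the shut fingers; the grasp point (between the pads) lies r.grip_depth behind it (r.grip_depth is the distance from the TCP to the grasp point, in m); z points along the fingers, y is the line along which they close (so a half turn about z gives the same grasp; the last joint's range is limited). The gripper opens to 88 mm and grips with 3 to 60 N. Pads are 19 mm wide; open, the fingers measure 130 mm over their backs; the gripper's body (78 mm by 193 mm) begins 47 mm behind the grasp point.
Start: joints at [-60.098, 20.546, 0.682, 0, -70.136, -16.507], TCP at [0.156, -0.657, 0.227] pointing down, gripper open.
Joint ranges: [-176.03, 176.03], [-82.01, 121.73], [-58.28, 71.71], [-173.87, 95.51], [-174.79, -0.11], [-173.66, 173.66]. Speed limits (degrees/s): [136.94, 136.94, 172.46, 180, 180, 180].

### API

Orientations are given as [roll, pitch, yaw] about the fixed x, y, z axes, in that order (R = Rz(yaw) Ry(pitch) Rx(roll)).
In Python, from plant import r gives the robot as it stands.
- The arm moves only by the shell command python3 drive.py 'ROWS' [OPENING] [FORCE]. ROWS is a JSON list of rows, 1 to 12 of them, each of 6 numbers: dx, dy, dz in m, then a rotation vector rx, ry, rz in degrees; each row is the pose to reach, as a shift and turn from the pose commanded when the command began, along the tool's axes at that moment; what a row does not reach only later rows make up. A row lasts 1/12 s, in which the tool goes at most 0.0417 m and 7.16 degrees, less where a joint would pass 70% of its speed; a pose out of reach is approached as far as the arm can. OPENING is the finger opening in m, set as the command begins (- or left out keeps the last). The fingers move at their own pace and stop on an object; FORCE is the grip in N (left out, the last holds). Time passes only in rows, so rows that do not move let the fingers close. It prints the time, the measured TCP pose, the force, the opening and the grip force at its end.
- r.get_state(): the state, without advancing time (a new reading comes with each control period).
- r.capture(name): name is "scene" or "top"; returns a dict with "frame" (384x512x3 uint8, red, green, blue), "z_map" (384x512 float32, m along the optical axis (not along the pixel's ray), 0 where there is no reading), "fx", "fy", "cx", "cy" (pixels), "D" ([k1, k2, p1, p2, k3] as OpenCV has them; the pictures are not rectified), "cam_to_world" (4x4, takes a point from camera to world coordinates). Camera axes: x right, y down, z forward; pixel columns grow to the right and rows downward; lengths in m; the calibration is good to about 2 mm. A picture is of the moment at which its call begins.
- r.close_job(): hands the job in; it is judged then, once.
The state is a dict: "time_s": time; "joints": joint angles; "qd": joint speeds; "joint_torque": joint torques, N m; "tcp_pos": TCP position; "eef_rot": TCP orientation; "contact_force": force on the tool from outside, world axes, zero at the start; "moment": the same for the moment, N m; "gripper_width": finger opening in m; "gripper_force": force on a finger pad.
Only numpy, scipy, OpenCV 4.12 (cv2) and the standard library are available. Lean on these libraries where they do the work, as an engineer would, in place of code of your own. Each camera call takes 0.05 s, during which the arm holds its last target. There are 200 camera calls.

### The job

The parcels are wrapped; please put the four things lying at the front of the desk back on the wooden holders behind them, each on the one made for it: the wide-cored tape roll flat down on the thick spindle, the narrow-cored one flat down on the thin spindle, the glue stick upright in its cup, and the pen lying in the notches of the pen rest with about as much sticking out at either end. Leave the beaker and the pine cone where they stand.

Things in the scene. Friction and masses are not known exactly. Their poses are not given: they have to be found in the camera images.
- wide_roll: roll of white paper tape lying flat, outside diameter 64 mm, 25 mm high, with a WIDE hole: 44 mm core. Origin at the centre of its underside, z up. About 0.07 kg
- narrow_roll: roll of white paper tape lying flat, outside diameter 56 mm, 25 mm high, with a NARROW hole: 26 mm core. It does not go over the thick spindle. Origin at the centre of its underside, z up. About 0.07 kg
- glue_stick: glue stick standing upright, white with a brown band, diameter 22 mm, 86 mm tall. Origin at the centre of its underside, z up. About 0.03 kg
- pen: slim dark capped pen lying on the desk, 132 mm long, 10 mm wide, 10 mm high. Origin at the middle of its underside, its length runs along its own y axis. Either end may point either way. About 0.014 kg
- thick_spindle: fixed holder for the wide roll: round dark wooden foot, diameter 82 mm, 12 mm thick, with an upright pale dowel of diameter 32 mm at its centre, rounded at the top, which is 55 mm above the desk. The seated roll lies on the foot, its underside 12 mm above the desk. Origin at the centre of the foot's underside, z up
- thin_spindle: fixed holder for the narrow roll: the same round dark wooden foot, diameter 82 mm, 12 mm thick, but with a pale dowel of diameter 15 mm, its rounded top 55 mm above the desk. The seated roll lies on the foot, its underside 12 mm above the desk. Origin at the centre of the foot's underside, z up
- glue_cup: fixed holder for the glue stick: round dark wooden cup, 46 mm tall, bore 34 mm that flares to 48 mm at the mouth, inner floor 10 mm above the desk. Origin at the centre of its underside, z up
- pen_rest: fixed holder for the pen: dark wooden plate 104 mm long (its y axis), 54 mm wide, 8 mm thick, with cross ridges 12 mm thick at y = -40 and +40 mm. Each ridge has a round-lipped notch in its middle, 18 mm wide at the bottom, lips 29 mm above the desk. The pen lies along y in both notches, underside 20 mm above the desk; 68 mm free between the ridges for the fingers. Origin: centre of underside
- beaker: bystander: small white ceramic beaker, diameter 52 mm, 68 mm tall, standing to the left. Origin at the centre of its underside
- pinecone: bystander: brown pine cone, diameter 50 mm, 58 mm tall, standing behind the holders. Origin at the centre of its underside

How it is judged (in metres and radians):
At the end, for the whole second after the job is handed in: Rolls flat on the feet of their own spindles, glue stick upright on the floor of its cup (all within 10 mm of centre and 0.12 rad), pen in both notches (8 mm across, 15 mm along, 0.12 rad), all seated within 4 mm of height and at rest; beaker and pine cone upright, within 20 mm of their places (horizontal distance between wide_roll and thick_spindle below 0.01 m and z of wide_roll in the frame of thick_spindle between 0.008 and 0.016 m and angle between each of wide_roll, narrow_roll, glue_stick's own z axis and vertical below 0.12 rad and horizontal distance between narrow_roll and thin_spindle below 0.01 m and z of narrow_roll in the frame of thin_spindle between 0.008 and 0.016 m and horizontal distance between glue_stick and glue_cup below 0.01 m and z of glue_stick in the frame of glue_cup between 0.006 and 0.014 m and x of pen in the frame of pen_rest between -0.008 and 0.008 m and y of pen in the frame of pen_rest between -0.015 and 0.015 m and z of pen in the frame of pen_rest between 0.016 and 0.024 m and angle between the y axis of pen and the y axis of pen_rest, either way round below 0.12 rad and linear speed of each of glue_stick, wide_roll, pen, narrow_roll below 0.02 m/s and angular speed of each of glue_stick, wide_roll, pen, narrow_roll below 0.3 rad/s and distance of each of beaker, pinecone from where it was at the start of the episode below 0.02 m and angle between each of beaker, pinecone's own z axis and vertical below 0.2 rad); the robot touches nothing.
It fails at once if the beaker is pushed more than 30 mm or tipped (distance of beaker from where it was at the start of the episode above 0.03 m or angle between beaker's own z axis and vertical above 0.5 rad).
It fails at once if the pine cone is pushed more than 30 mm or tipped (distance of pinecone from where it was at the start of the episode above 0.03 m or angle between pinecone's own z axis and vertical above 0.5 rad).
It also fails if it takes over 112 s, if anything falls off the work surface, if the arm or the gripper's body presses on something with over 40 N, if the wrist force passes 120 N, or if a joint passes its speed limit or range.

## Working session

There is one attempt and no reset: what is moved stays moved. The work goes in short steps, Python scripts to look and compute and a shell command to move; the robot and the scene stay as the last step left them, time stands still between calls to the robot, and variables do not carry over. Pictures are saved under pics/ and viewed, at most 14 in all, crops included, and the job is handed in when it is done.

```bash
ls; mkdir -p pics; python3 - <<'E'
from plant import r
import cv2,numpy as np
for n in("scene","top"):
    c=r.capture(n);cv2.imwrite(f"pics/{n}0.png",c["frame"][:,:,::-1]);np.savez(f"{n}0.npz",**c)
    print(n,c["fx"],c["fy"],c["cx"],c["cy"],c["D"],np.round(c["cam_to_world"],3).tolist(),(c["z_map"]>0).mean())
print(r.get_state(),r.grip_depth)
E
```

```text
drive.py
pics
plant.py
scene 373.8959199517746 373.8959199517746 256.225735415642 196.48198199357608 [-0.10487082  0.          0.          0.          0.        ] [[-0.782, -0.452, 0.43, 0.091], [-0.623, 0.576, -0.529, 0.772], [-0.008, -0.682, -0.732, 0.898], [0.0, 0.0, 0.0, 1.0]] 0.9959513346354166
top 480.0461037634066 480.0461037634066 253.06282396194297 185.6393175947666 [-0.00965804  0.          0.          0.          0.        ] [[0.019, -0.996, 0.093, 0.441], [-1.0, -0.019, 0.002, 0.127], [-0.0, -0.093, -0.996, 1.374], [0.0, 0.0, 0.0, 1.0]] 0.9960072835286459
{'time_s': 0.1, 'joints': array([-6.00980814e+01,  2.05887824e+01,  6.41007046e-01, -1.54834417e-02,
       -7.01362890e+01, -1.65066438e+01]), 'qd': array([ 0.0974318 ,  0.00887618,  0.13474177,  0.09337372, -0.02586576,
       -0.02250112]), 'joint_torque': array([-2.02228017e-03, -5.84162629e+01,  2.93756121e+01,  7.01556757e+00,
        1.02402279e-02, -8.35417563e-05]), 'tcp_pos': array([ 0.15624198, -0.65624065,  0.22572216]), 'eef_rot': array([ 1.79915264e+02, -9.93043570e-03, -1.66609990e+02]), 'contact_force': array([0.07494787, 0.63021911, 0.20766311]), 'moment': array([ 0.03795267, -0.00980577, -0.0060726 ]), 'gripper_force': 0.0, 'gripper_width': 0.08747595606089056} 0.0188
```

View pics/scene0.png

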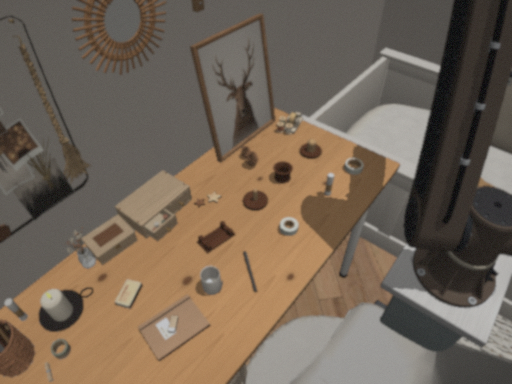

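View pics/top0.png

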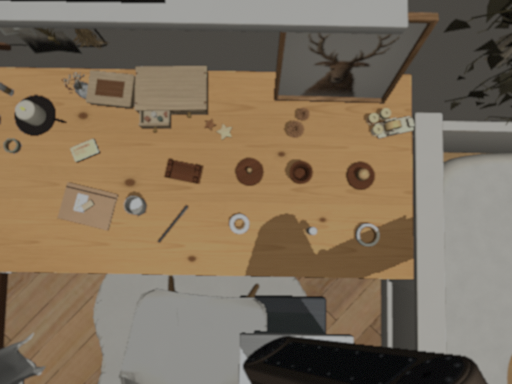

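The scene view shows the pen (249,270), narrow roll (288,225), glue stick (329,183) and wide roll (353,165) at the front. Behind them are the rest (216,237), thin spindle (255,200), cup (283,172) and thick spindle (311,150). In the top view the same things are at (173,223), (239,223), (312,231), (367,235) and (184,172), (249,171), (300,172), (361,175). The beaker is at (135,204) and the pine cone at (294,128).

```bash
cat > h.py <<'E'
import numpy as np,cv2
def load(n): return dict(np.load(n+".npz"))
def K(c): return np.array([[c["fx"],0,c["cx"]],[0,c["fy"],c["cy"]],[0,0,1.]])
def ray(c,uv):
    p=cv2.undistortPoints(np.float64(uv).reshape(-1,1,2),K(c),c["D"]).reshape(-1,2)
    T=c["cam_to_world"];return T[:3,3],np.c_[p,np.ones(len(p))]@T[:3,:3].T
def plane(c,uv,z):
    o,d=ray(c,uv);return o+d*((z-o[2])/d[:,2])[:,None]
def cloud(c):
    H,W=c["z_map"].shape;v,u=np.mgrid[:H,:W]
    o,d=ray(c,np.c_[u.ravel(),v.ravel()]);return (o+d*c["z_map"].reshape(-1,1)).reshape(H,W,3)
def tri(c1,u1,c2,u2):
    o,d=ray(c1,[u1]);p,e=ray(c2,[u2]);d=d[0];e=e[0]
    s=np.linalg.lstsq(np.c_[d,-e],p-o,rcond=None)[0];a=o+s[0]*d;b=p+s[1]*e
    return (a+b)/2,np.linalg.norm(a-b)
E
python3 - <<'E'
from h import *
s,t=load("scene0"),load("top0")
A=t["frame"][110:260,110:410,::-1];A=cv2.resize(A,None,fx=2.6,fy=2.6,interpolation=cv2.INTER_CUBIC)
B=s["frame"][125:305,180:380,::-1];B=cv2.resize(B,None,fx=3.2,fy=3.2,interpolation=cv2.INTER_CUBIC)
cv2.imwrite("pics/tc.png",A);cv2.imwrite("pics/sc.png",B)
P=cloud(t);Q=cloud(s)
C=dict(pen=(173,223),narrow=(239,223),glue=(312,231),wide=(367,235),rest=(184,172),thin=(249,171),cup=(300,172),thick=(361,175),beaker=(135,204),cone=(294,128))
for k,(u,v) in C.items():
    w=P[v-18:v+19,u-22:u+23].reshape(-1,3);h=w[w[:,2]>.005]
    q=Q[(np.hypot(Q[...,0]-h[:,0].mean(),Q[...,1]-h[:,1].mean())<.07)&(Q[...,2]>.005)]
    print(k,len(h),h.mean(0).round(3),((h.min(0)+h.max(0))/2).round(3),h[:,2].max().round(3),'scene',((q.min(0)+q.max(0))/2).round(3),q[:,2].max().round(3))
E
```

```text
pen 183 [0.457 0.343 0.083] [0.457 0.272 0.69 ] 1.374 scene [0.457 0.351 0.009] 0.014
narrow 293 [0.46  0.165 0.044] [0.463 0.167 0.69 ] 1.374 scene [0.465 0.165 0.018] 0.031
glue 126 [ 0.442 -0.025  0.132] [0.444 0.012 0.69 ] 1.374 scene [ 0.448 -0.025  0.048] 0.091
wide 290 [ 0.436 -0.185  0.057] [ 0.434 -0.066  0.69 ] 1.374 scene [ 0.437 -0.176  0.018] 0.031
rest 644 [0.603 0.324 0.036] [0.548 0.258 0.69 ] 1.374 scene [0.599 0.323 0.02 ] 0.034
thin 659 [0.607 0.14  0.032] [0.549 0.142 0.69 ] 1.374 scene [0.613 0.144 0.034] 0.063
cup 460 [ 0.606 -0.004  0.05 ] [0.552 0.029 0.69 ] 1.374 scene [0.61  0.002 0.028] 0.052
thick 632 [ 0.603 -0.174  0.024] [ 0.549 -0.057  0.69 ] 1.374 scene [ 0.601 -0.178  0.032] 0.059
beaker 433 [0.506 0.458 0.058] [0.501 0.327 0.69 ] 1.374 scene [0.506 0.459 0.039] 0.073
cone 395 [0.738 0.007 0.054] [0.616 0.038 0.69 ] 1.374 scene [0.736 0.003 0.033] 0.061
```

View pics/tc.png

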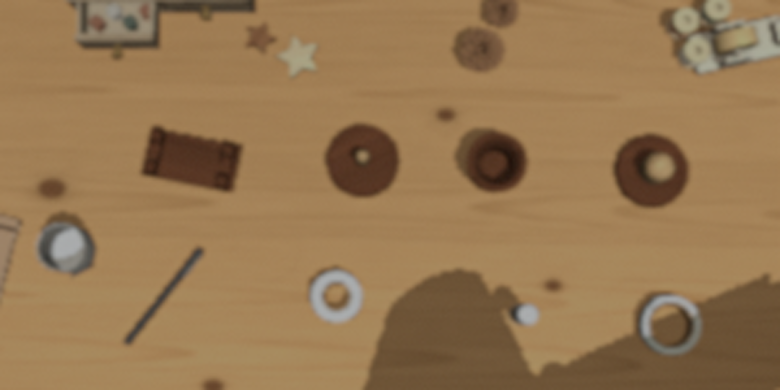

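View pics/sc.png

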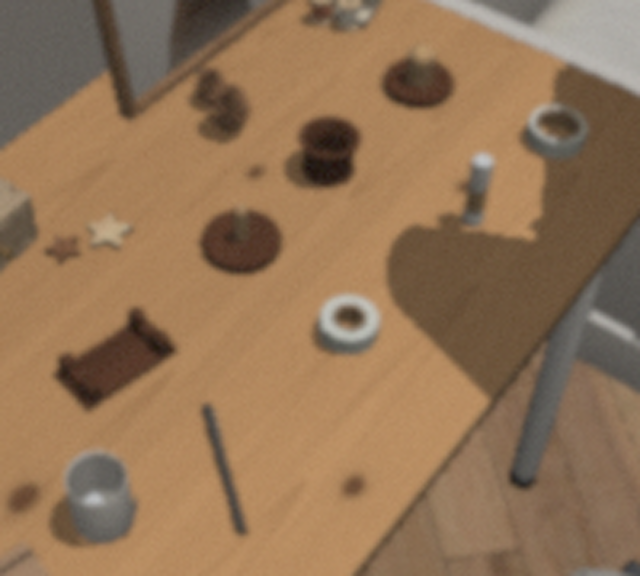

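The crops show the same layout. In the top crop the pen runs (127,342)-(200,250), the narrow roll is at (336,295), the glue stick's top at (528,315), the wide roll at (669,323), and the dowel tops at (362,156) and (659,166). The pen rest is tilted slightly, (152,130)-(232,188), with its ridges at the left and right ends. The depth heights agree with the text, reading about 4-5 mm high.

```bash
cat > meas.py <<'E'
from h import *
import sys
def blob(c,uv,kind,R=16,f=4):
    u,v=map(int,uv);im=cv2.resize(c["frame"][v-R:v+R+1,u-R:u+R+1],None,fx=f,fy=f,interpolation=cv2.INTER_CUBIC).astype(int)
    r_,g,b=im[...,0],im[...,1],im[...,2];sat=(r_-b)/np.maximum(r_,1)
    m={'white':(sat<.25)&(r_>80),'brown':(r_<105)&(sat>.2)&(g<0.68*r_),'dark':r_<95}[kind].astype(np.uint8)
    n,l,st,ce=cv2.connectedComponentsWithStats(m)
    i=1+np.argmax(st[1:,4]-5*np.hypot(*(ce[1:]-R*f).T))
    cn=max(cv2.findContours((l==i).astype(np.uint8),0,cv2.CHAIN_APPROX_NONE)[0],key=cv2.contourArea)
    # resized pixel -> source
    return cv2.convexHull(((cn.reshape(-1,2)+.5)/f-.5+[u-R,v-R]).astype(np.float32)).reshape(-1,2)
def cen(h):
    m=cv2.moments(h);return np.array([m['m10'],m['m01']])/m['m00']
def onplane(c,h,z): return plane(c,h,z)[:,:2].astype(np.float32)
E
python3 - <<'E'
from meas import *
s,t=load("scene0"),load("top0")
L=[('narrow','white',(239,223),(288,226),.0125),('wide','white',(367,235),(353,166),.0125),('glue','white',(312,231),(329,184),.043),('thin','brown',(249,171),(255,200),.006),('thick','brown',(361,175),(311,150),.006),('cup','brown',(300,172),(283,172),.023),('pen','dark',(173,223),(249,271),.005),('rest','brown',(184,172),(216,237),.01),('beaker','white',(135,204),(210,280),.034)]
for n,k,a,b,z in L:
    R=24 if n in('pen','rest') else 17
    ha,hb=blob(t,a,k,R),blob(s,b,k,R)
    p,e=tri(t,cen(ha),s,cen(hb))
    out=[n,'tri',p.round(4),'gap',round(e,4)]
    for c,h in((t,ha),(s,hb)):
        w=onplane(c,h,z);rc=cv2.minAreaRect(w);out+=['| cen',cen(w).round(4),'rect',np.round(rc[0],4),np.round(rc[1],3),round(rc[2],1)]
    print(*out)
E
```

```text
narrow tri [0.4591 0.1669 0.0152] gap 0.0009 | cen [0.4596 0.1672] rect [0.4598 0.1672] [0.058 0.058] 1.1 | cen [0.4602 0.1642] rect [0.4597 0.1639] [0.058 0.07 ] 36.2
wide tri [ 0.4349 -0.1963  0.0132] gap 0.0018 | cen [ 0.4357 -0.1961] rect [ 0.4356 -0.1959] [0.067 0.065] 90.0 | cen [ 0.4349 -0.1985] rect [ 0.4353 -0.1986] [0.066 0.09 ] 13.2
glue tri [ 0.4432 -0.0335  0.0699] gap 0.0007 | cen [ 0.4435 -0.0367] rect [ 0.4436 -0.0371] [0.025 0.023] 84.5 | cen [ 0.4545 -0.0604] rect [ 0.4525 -0.0595] [0.023 0.061] 27.8
thin tri [0.6091 0.1416 0.0055] gap 0.0006 | cen [0.6094 0.1417] rect [0.6094 0.1418] [0.076 0.076] 27.7 | cen [0.609  0.1412] rect [0.6086 0.1433] [0.073 0.072] 34.1
thick tri [ 0.6037 -0.1777  0.0046] gap 0.0009 | cen [ 0.6041 -0.1772] rect [ 0.6041 -0.1772] [0.076 0.077] 1.1 | cen [ 0.6029 -0.177 ] rect [ 0.6018 -0.1741] [0.069 0.067] 21.9
cup tri [ 0.6053 -0.004   0.0325] gap 0.0041 | cen [ 0.6084 -0.0039] rect [ 0.6084 -0.0041] [0.062 0.062] 83.9 | cen [ 0.6098 -0.0143] rect [ 0.6067 -0.0095] [0.054 0.09 ] 34.9
pen tri [0.4571 0.356  0.0005] gap 0.001 | cen [0.4576 0.3554] rect [0.4568 0.3562] [0.006 0.127] 52.9 | cen [0.4572 0.3561] rect [0.4564 0.357 ] [0.006 0.128] 52.8
rest tri [0.6066 0.3297 0.0072] gap 0.0011 | cen [0.6068 0.3296] rect [0.6067 0.3295] [0.099 0.051] 79.4 | cen [0.6047 0.3296] rect [0.6031 0.3308] [0.099 0.052] 85.4
beaker tri [0.5044 0.4574 0.0401] gap 0.0014 | cen [0.5054 0.4594] rect [0.5059 0.4589] [0.061 0.051] 77.2 | cen [0.5077 0.4541] rect [0.5079 0.454 ] [0.051 0.087] 54.5
```

Two-view heights agree with the text: roll mid-heights 15 and 13 mm, feet about 5 mm, pen about 0-5 mm. I'll start with the wide roll.

```bash
cat > go.py <<'E'
# go.py x y z yaw [roll]: shift and turn in the tool's axes from here to there
import sys,numpy as np
from scipy.spatial.transform import Rotation as R
from plant import r
a=list(map(float,sys.argv[1:]));s=r.get_state()
A=R.from_euler('xyz',s["eef_rot"],degrees=True);B=R.from_euler('xyz',[a[4] if len(a)>4 else 180,0,a[3]],degrees=True)
print('t',round(s["time_s"],2),'d',A.inv().apply(np.array(a[:3])-s["tcp_pos"]).round(4),'rv',(A.inv()*B).as_rotvec(degrees=True).round(2))
E
python3 go.py .4355 -.1962 .08 180; python3 - <<'E'
from meas import *
t=load("top0");h=blob(t,(312,231),'white',17)
print(cen(onplane(t,h,.075)),cen(onplane(t,h,.086)))
E
```

```text
t 0.1 d [-0.3782  0.3826  0.1462] rv [ 0.08 -0.02 13.39]
[ 0.44345923 -0.0327564 ] [ 0.44343625 -0.03140648]
```

```bash
python3 drive.py '[[-0.378,0.383,0.1,0,0,13.4],[-0.378,0.383,0.1,0,0,13.4],[-0.378,0.383,0.1,0,0,13.4],[-0.378,0.383,0.1,0,0,13.4],[-0.378,0.383,0.1,0,0,13.4],[-0.378,0.383,0.1,0,0,13.4],[-0.378,0.383,0.1,0,0,13.4],[-0.378,0.383,0.1,0,0,13.4],[-0.378,0.383,0.1,0,0,13.4],[-0.378,0.383,0.1,0,0,13.4],[-0.378,0.383,0.1,0,0,13.4],[-0.378,0.383,0.1,0,0,13.4]]' 0.088; python3 go.py .4355 -.1962 .08 180
```

```text
time_s: 1.1
tcp_pos: [0.4117, -0.2343, 0.135]
eef_rot: [180.0, 0.0, 180.0]
contact_force: [1.6, 0.4, 0.0]
gripper_width: 0.0876
gripper_force: 0.0
t 1.1 d [-0.0238  0.0381  0.055 ] rv [ 0.    0.02 -0.  ]
```

```bash
python3 drive.py '[[-0.022,0.035,0.05,0,0,0],[-0.022,0.035,0.05,0,0,0],[-0.022,0.035,0.05,0,0,0],[-0.022,0.035,0.05,0,0,0]]'; python3 go.py .4355 -.1962 .005 180; python3 - <<'E'
from meas import *
from plant import r
c=r.capture("top");np.savez("top1.npz",**c);cv2.imwrite("pics/w1.png",cv2.resize(c["frame"][190:280,310:430,::-1],None,fx=5,fy=5))
E
```

```text
time_s: 1.43
tcp_pos: [0.4327, -0.2006, 0.0843]
eef_rot: [180.0, -0.2, -179.9]
contact_force: [0.3, -0.6, 0.9]
gripper_width: 0.0879
gripper_force: 0.0
t 1.43 d [-0.0031  0.0044  0.0793] rv [ 0.   -0.17  0.12]
```

View pics/w1.png

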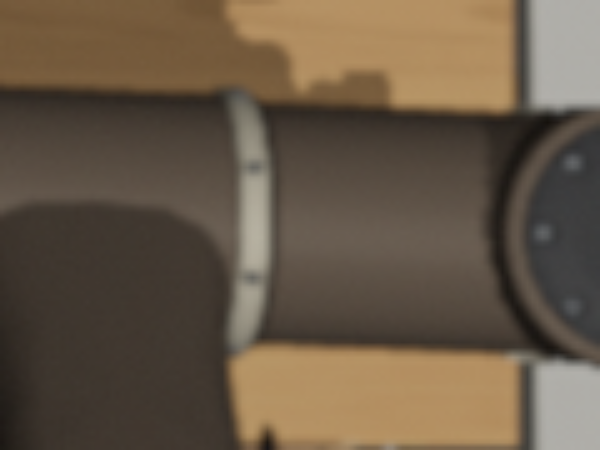

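The top view is blocked by the forearm (the roll is hidden), so I'm going by the measurements.

```bash
python3 drive.py '[[-0.002,0.003,0.03,0,0,0],[-0.002,0.003,0.055,0,0,0],[-0.002,0.003,0.077,0,0,0],[-0.002,0.003,0.077,0,0,0],[-0.002,0.003,0.077,0,0,0]]'; python3 drive.py '[[0,0,0,0,0,0],[0,0,0,0,0,0],[0,0,0,0,0,0],[0,0,0,0,0,0],[0,0,0,0,0,0],[0,0,0,0,0,0]]' 0.05 20
```

```text
time_s: 1.9
tcp_pos: [0.4347, -0.1992, 0.0085]
eef_rot: [-180.0, -0.1, 179.9]
contact_force: [0.6, 0.2, 0.5]
gripper_width: 0.0877
gripper_force: 0.0
time_s: 2.4
tcp_pos: [0.436, -0.1983, 0.0092]
eef_rot: [-180.0, 0.1, -180.0]
contact_force: [-0.9, 1.0, 8.3]
gripper_width: 0.0639
gripper_force: 20.0
```

```bash
python3 drive.py '[[0,0,-0.04,0,0,0],[0,0,-0.08,0,0,0],[-0.04,0.005,-0.085,0,0,0],[-0.08,0.01,-0.085,0,0,0],[-0.12,0.015,-0.085,0,0,0],[-0.15,0.021,-0.085,0,0,0],[-0.168,0.021,-0.085,0,0,0],[-0.168,0.021,-0.085,0,0,0],[-0.168,0.021,-0.085,0,0,0],[-0.168,0.021,-0.085,0,0,0]]'; python3 go.py .604 -.1772 .022 180; python3 - <<'E'
from meas import *
from plant import r
c=r.capture("scene");np.savez("scene1.npz",**c);cv2.imwrite("pics/w2.png",cv2.resize(c["frame"][70:230,230:430,::-1],None,fx=3.5,fy=3.5,interpolation=2))
E
```

```text
time_s: 3.23
tcp_pos: [0.6022, -0.1772, 0.0928]
eef_rot: [180.0, -0.1, 180.0]
contact_force: [-0.1, -0.8, 0.1]
gripper_width: 0.0639
gripper_force: 20.0
t 3.23 d [-0.0019 -0.      0.0708] rv [ 0.01 -0.08 -0.01]
```

View pics/w2.png

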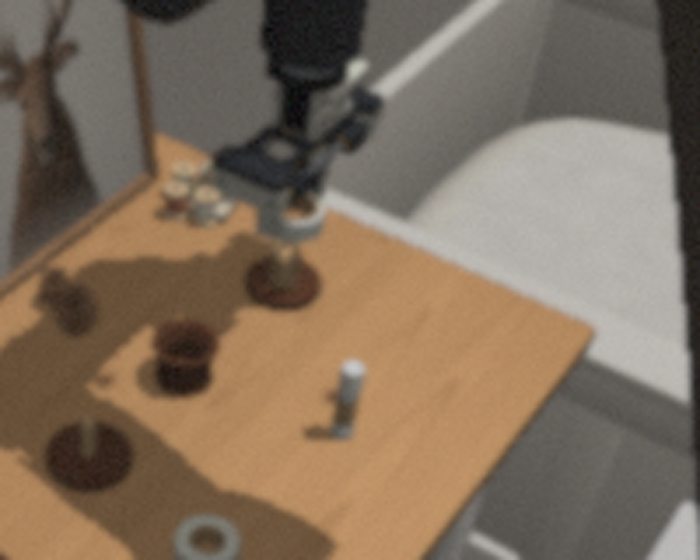

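The roll is held level at crop (290,210), right over the thick dowel at (287,260). Lowering it.

```bash
python3 drive.py '[[-0.001,0,0.03,0,0,0],[-0.001,0,0.05,0,0,0],[-0.001,0,0.06,0,0,0],[-0.001,0,0.067,0,0,0],[-0.001,0,0.067,0,0,0],[-0.001,0,0.067,0,0,0]]'; python3 go.py .604 -.1772 .022 180
```

```text
time_s: 3.78
tcp_pos: [0.6044, -0.1775, 0.0269]
eef_rot: [-180.0, 0.0, -180.0]
contact_force: [0.8, 0.4, -0.3]
gripper_width: 0.064
gripper_force: 20.0
t 3.78 d [0.0004 0.0003 0.0049] rv [-0.02  0.03  0.  ]
```

```bash
python3 drive.py '[[0,0,0.004,0,0,0],[0,0,0.005,0,0,0],[0,0,0.005,0,0,0]]';python3 drive.py '[[0,0,0,0,0,0],[0,0,0,0,0,0],[0,0,0,0,0,0],[0,0,0,0,0,0],[0,0,-0.03,0,0,0],[0,0,-0.07,0,0,0],[0,0,-0.105,0,0,0],[0,0,-0.105,0,0,0],[0,0,-0.105,0,0,0]]' 0.085; python3 go.py .4435 -.033 .12 180
```

```text
time_s: 4.03
tcp_pos: [0.6044, -0.1773, 0.0216]
eef_rot: [180.0, 0.0, 180.0]
contact_force: [-0.9, 0.6, -1.0]
gripper_width: 0.0642
gripper_force: 20.0
time_s: 4.78
tcp_pos: [0.6059, -0.1773, 0.1293]
eef_rot: [-180.0, 0.3, -180.0]
contact_force: [-0.1, 1.0, -0.2]
gripper_width: 0.0849
gripper_force: 0.0
t 4.78 d [0.1624 0.1443 0.0084] rv [-0.01  0.32  0.01]
```

```bash
python3 drive.py '[[0.03,0.027,0.005,0,0,0],[0.06,0.053,0.005,0,0,0],[0.09,0.08,0.005,0,0,0],[0.12,0.107,0.005,0,0,0],[0.145,0.13,0.005,0,0,0],[0.162,0.144,0.005,0,0,0],[0.162,0.144,0.005,0,0,0],[0.162,0.144,0.005,0,0,0],[0.162,0.144,0.005,0,0,0]]' 0.06; python3 go.py .4435 -.033 .045 180
python3 - <<'E'
from meas import *
from plant import r
c=r.capture("scene");cv2.imwrite("pics/g1.png",cv2.resize(c["frame"][90:250,230:430,::-1],None,fx=3.5,fy=3.5,interpolation=2))
E
```

```text
time_s: 5.53
tcp_pos: [0.4424, -0.0332, 0.121]
eef_rot: [-180.0, -0.0, -180.0]
contact_force: [-0.1, 0.2, -0.3]
gripper_width: 0.0595
gripper_force: 0.0
t 5.53 d [-0.0011  0.0002  0.076 ] rv [-0.01 -0.    0.04]
```

View pics/g1.png

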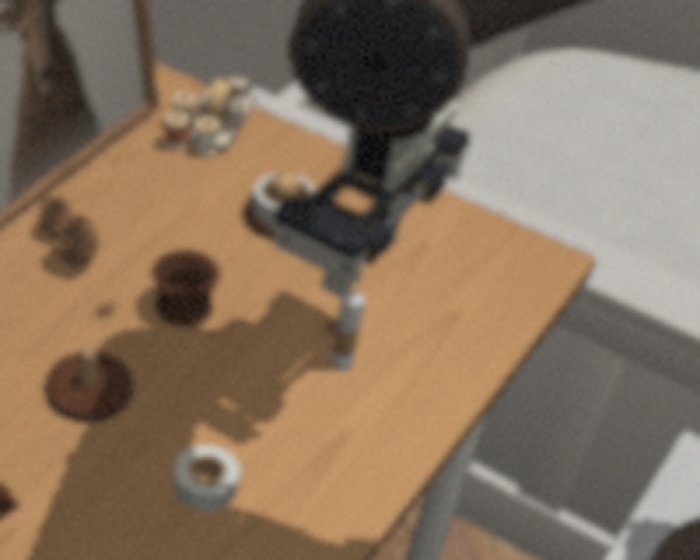

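The wide roll now sits on its spindle (285,195) with the dowel through it, and the glue stick (348,325) stands under the gripper.

```bash
python3 drive.py '[[-0.001,0,0.03,0,0,0],[-0.001,0,0.055,0,0,0],[-0.001,0,0.073,0,0,0],[-0.001,0,0.073,0,0,0],[-0.001,0,0.073,0,0,0]]'; python3 drive.py '[[0,0,0,0,0,0],[0,0,0,0,0,0],[0,0,0,0,0,0],[0,0,0,0,0,0],[0,0,0,0,0,0],[0,0,0,0,0,0]]' 0.01 15;python3 drive.py '[[0,0,-0.03,0,0,0],[0,0,-0.07,0,0,0],[0,0,-0.07,0,0,0]]';  python3 go.py .607 -.004 .13 180
```

```text
time_s: 6.0
tcp_pos: [0.4429, -0.0341, 0.0474]
eef_rot: [-179.9, -0.2, 179.9]
contact_force: [0.5, 0.8, 0.9]
gripper_width: 0.0601
gripper_force: 0.0
time_s: 6.5
tcp_pos: [0.4435, -0.0332, 0.0487]
eef_rot: [180.0, 0.1, -180.0]
contact_force: [0.1, 0.4, -0.7]
gripper_width: 0.0252
gripper_force: 0.0
time_s: 6.75
tcp_pos: [0.4469, -0.0326, 0.1244]
eef_rot: [179.9, 0.5, -179.9]
contact_force: [1.8, 0.1, -0.4]
gripper_width: 0.0212
gripper_force: 15.0
t 6.75 d [-0.1602  0.0283 -0.0042] rv [0.08 0.51 0.1 ]
```

The fingers were still closing when the lift started, so I need to check where the stick is held.

```bash
python3 drive.py '[[0,0,0,0,0,0],[0,0,0,0,0,0]]'
python3 - <<'E'
from meas import *
from plant import r
c=r.capture("scene");np.savez("scene2.npz",**c);cv2.imwrite("pics/g2.png",cv2.resize(c["frame"][80:200,270:390,::-1],None,fx=5,fy=5,interpolation=2))
E
```

```text
time_s: 6.92
tcp_pos: [0.4431, -0.0332, 0.1184]
eef_rot: [180.0, 0.0, 180.0]
contact_force: [0.0, 0.2, -1.4]
gripper_width: 0.021
gripper_force: 15.0
```

View pics/g2.png

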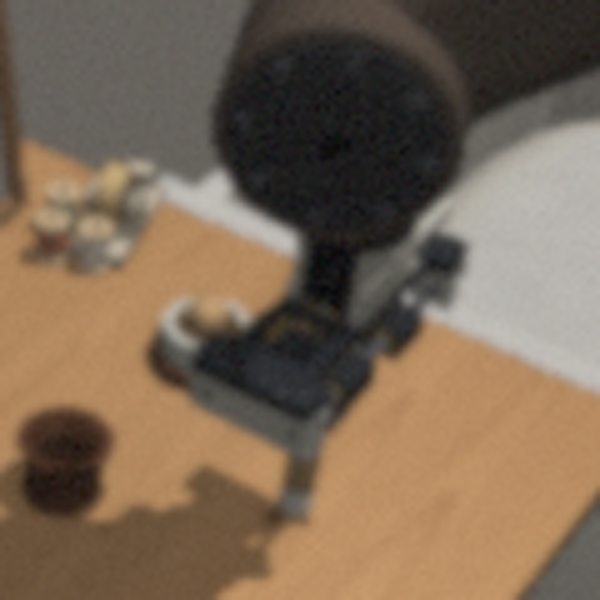

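The stick hangs vertical, its bottom at crop (296,514), full-frame (329,183), with 40-odd mm below the fingers. I'll compute its height.

```bash
python3 - <<'E'
from meas import *
s=load("scene2")
for v in(181.5,182.5,183.5):
    for z in (.06,.065,.07,.075,.08):print(v,z,plane(s,[(328.9,v)],z).round(4)[0,:2],end=' ')
    print()
E
python3 go.py .607 -.004 .13 180
```

```text
181.5 0.06 [ 0.4418 -0.0289] 181.5 0.065 [ 0.4398 -0.0241] 181.5 0.07 [ 0.4377 -0.0193] 181.5 0.075 [ 0.4356 -0.0146] 181.5 0.08 [ 0.4335 -0.0098] 
182.5 0.06 [ 0.4395 -0.025 ] 182.5 0.065 [ 0.4374 -0.0202] 182.5 0.07 [ 0.4354 -0.0155] 182.5 0.075 [ 0.4333 -0.0107] 182.5 0.08 [ 0.4312 -0.006 ] 
183.5 0.06 [ 0.4372 -0.0211] 183.5 0.065 [ 0.4351 -0.0164] 183.5 0.07 [ 0.4331 -0.0116] 183.5 0.075 [ 0.431  -0.0069] 183.5 0.08 [ 0.4289 -0.0022] 
t 6.97 d [-0.1643  0.0294 -0.0123] rv [ 0.   -0.03 -0.01]
```

Stick bottom ≈ 0.065 with TCP at 0.118, so it sits about 53 mm below the TCP. Moving it over the cup.

```bash
python3 drive.py '[[-0.02,0.004,-0.012,0,0,0],[-0.05,0.009,-0.012,0,0,0],[-0.08,0.015,-0.012,0,0,0],[-0.11,0.02,-0.012,0,0,0],[-0.14,0.025,-0.012,0,0,0],[-0.164,0.029,-0.012,0,0,0],[-0.164,0.029,-0.012,0,0,0],[-0.164,0.029,-0.012,0,0,0],[-0.164,0.029,-0.012,0,0,0],[-0.164,0.029,-0.012,0,0,0]]'
python3 go.py .607 -.004 .066 180; python3 - <<'E'
from meas import *
from plant import r
c=r.capture("scene");np.savez("scene3.npz",**c);cv2.imwrite("pics/g3.png",cv2.resize(c["frame"][90:200,230:340,::-1],None,fx=5,fy=5,interpolation=2))
E
```

```text
time_s: 7.8
tcp_pos: [0.606, -0.0046, 0.1294]
eef_rot: [-180.0, -0.1, 180.0]
contact_force: [0.1, 0.2, -0.2]
gripper_width: 0.0214
gripper_force: 15.0
t 7.8 d [-0.0011  0.0006  0.0634] rv [-0.02 -0.11 -0.01]
```

View pics/g3.png

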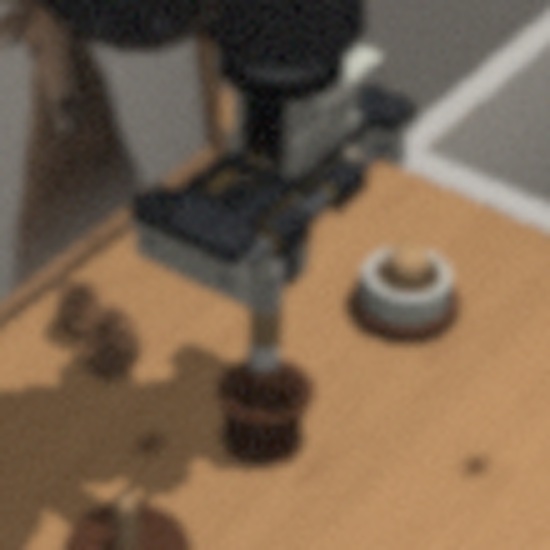

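The stick's bottom (264,367) hangs right above the cup's mouth, whose centre is near (265,385), and the wide roll is seated flat at (407,285). Lowering.

```bash
python3 drive.py '[[0,0,0.02,0,0,0],[0,0,0.04,0,0,0],[0,0,0.055,0,0,0],[0,0,0.062,0,0,0],[0,0,0.062,0,0,0],[0,0,0.062,0,0,0],[0,0,0.062,0,0,0]]'
python3 drive.py '[[0,0,0,0,0,0],[0,0,0,0,0,0],[0,0,0,0,0,0],[0,0,0,0,0,0]]' 0.05;python3 drive.py '[[0,0,-0.03,0,0,0],[0,0,-0.06,0,0,0],[0,0,-0.08,0,0,0],[0,0,-0.08,0,0,0],[0,0,-0.08,0,0,0]]'; python3 go.py .4597 .1668 .09 180
```

```text
time_s: 8.43
tcp_pos: [0.607, -0.0043, 0.0687]
eef_rot: [180.0, 0.0, 180.0]
contact_force: [0.5, -0.2, -0.2]
gripper_width: 0.0212
gripper_force: 15.0
time_s: 8.77
tcp_pos: [0.6072, -0.0043, 0.0684]
eef_rot: [180.0, 0.0, 180.0]
contact_force: [0.4, 0.3, -0.7]
gripper_width: 0.0421
gripper_force: 0.0
time_s: 9.18
tcp_pos: [0.608, -0.004, 0.1496]
eef_rot: [179.9, 0.2, 180.0]
contact_force: [-0.2, 0.7, -1.1]
gripper_width: 0.0499
gripper_force: 0.0
t 9.18 d [0.1485 0.1708 0.0594] rv [ 0.06  0.16 -0.01]
```

Now the narrow roll (0.4597, 0.1668).

```bash
python3 drive.py '[[0.026,0.03,0,0,0,0],[0.052,0.06,0,0,0,0],[0.078,0.09,0.01,0,0,0],[0.104,0.12,0.02,0,0,0],[0.13,0.15,0.04,0,0,0],[0.149,0.171,0.058,0,0,0],[0.149,0.171,0.058,0,0,0],[0.149,0.171,0.058,0,0,0],[0.149,0.171,0.058,0,0,0],[0.149,0.171,0.058,0,0,0]]' 0.088
python3 go.py .4597 .1668 .007 180; python3 - <<'E'
from meas import *
from plant import r
c=r.capture("scene");np.savez("scene4.npz",**c);cv2.imwrite("pics/n1.png",cv2.resize(c["frame"][110:270,190:390,::-1],None,fx=3.5,fy=3.5,interpolation=2))
E
```

```text
time_s: 10.02
tcp_pos: [0.4588, 0.1664, 0.0903]
eef_rot: [-180.0, 0.0, 180.0]
contact_force: [0.4, 0.2, -0.1]
gripper_width: 0.0872
gripper_force: 0.0
t 10.02 d [-0.0009  0.0004  0.0833] rv [-0.    0.01 -0.04]
```

View pics/n1.png

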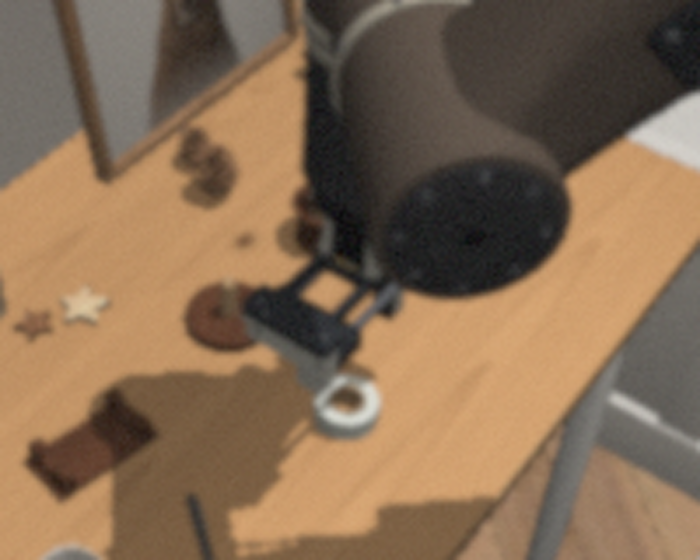

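The narrow roll (347,405) lies below the open fingers. Descending and gripping, this time waiting longer for the fingers to close.

```bash
python3 drive.py '[[0,0,0.03,0,0,0],[0,0,0.06,0,0,0],[0,0,0.082,0,0,0],[0,0,0.082,0,0,0],[0,0,0.082,0,0,0],[0,0,0.082,0,0,0]]'; python3 drive.py '[[0,0,0,0,0,0],[0,0,0,0,0,0],[0,0,0,0,0,0],[0,0,0,0,0,0],[0,0,0,0,0,0],[0,0,0,0,0,0],[0,0,0,0,0,0],[0,0,0,0,0,0],[0,0,0,0,0,0],[0,0,0,0,0,0]]' 0.045 20; python3 go.py .6092 .1416 .095 180
```

```text
time_s: 10.57
tcp_pos: [0.4593, 0.1668, 0.0093]
eef_rot: [180.0, 0.1, 180.0]
contact_force: [0.1, 0.7, 0.9]
gripper_width: 0.0877
gripper_force: 0.0
time_s: 11.4
tcp_pos: [0.4584, 0.1669, 0.0086]
eef_rot: [180.0, 0.0, -180.0]
contact_force: [-1.8, -0.9, 6.0]
gripper_width: 0.0557
gripper_force: 20.0
t 11.4 d [-0.1508 -0.0253 -0.0864] rv [0.01 0.02 0.01]
```

```bash
python3 drive.py '[[0,0,-0.04,0,0,0],[0,0,-0.08,0,0,0],[-0.03,-0.005,-0.088,0,0,0],[-0.06,-0.01,-0.088,0,0,0],[-0.09,-0.015,-0.088,0,0,0],[-0.12,-0.02,-0.088,0,0,0],[-0.15,-0.025,-0.088,0,0,0],[-0.15,-0.025,-0.088,0,0,0],[-0.15,-0.025,-0.088,0,0,0],[-0.15,-0.025,-0.088,0,0,0],[-0.15,-0.025,-0.088,0,0,0]]'
python3 go.py .6092 .1416 .0207 180; python3 - <<'E'
from meas import *
from plant import r
c=r.capture("scene");np.savez("scene5.npz",**c);cv2.imwrite("pics/n2.png",cv2.resize(c["frame"][110:230,200:320,::-1],None,fx=5,fy=5,interpolation=2))
E
```

```text
time_s: 12.32
tcp_pos: [0.6073, 0.1417, 0.0959]
eef_rot: [-180.0, -0.1, -180.0]
contact_force: [-0.2, -0.6, -0.1]
gripper_width: 0.0559
gripper_force: 20.0
t 12.32 d [-0.002  -0.0001  0.0752] rv [-0.02 -0.06  0.01]
```

View pics/n2.png

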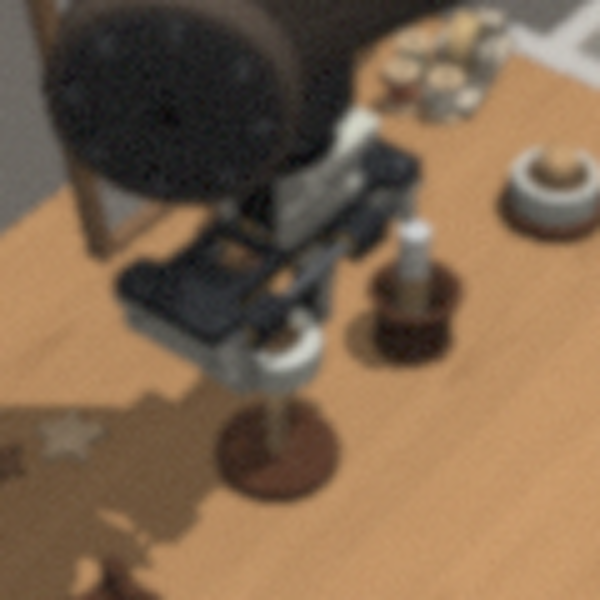

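The glue stick stands upright in its cup (415,265). The narrow roll (285,355) is over the thin dowel (278,430). Lowering.

```bash
python3 drive.py '[[-0.001,0,0.02,0,0,0],[-0.001,0,0.04,0,0,0],[-0.001,0,0.055,0,0,0],[-0.001,0,0.068,0,0,0],[-0.001,0,0.068,0,0,0],[-0.001,0,0.068,0,0,0],[-0.001,0,0.068,0,0,0]]'; python3 go.py .6092 .1416 .021 180
```

```text
time_s: 12.95
tcp_pos: [0.6095, 0.1422, 0.0293]
eef_rot: [180.0, 0.1, -180.0]
contact_force: [-0.2, -0.8, -0.1]
gripper_width: 0.0555
gripper_force: 20.0
t 12.95 d [ 0.0003 -0.0006  0.0083] rv [0.02 0.07 0.04]
```

```bash
python3 drive.py '[[0,0,0.004,0,0,0],[0,0,0.0075,0,0,0],[0,0,0.0075,0,0,0],[0,0,0.0075,0,0,0]]';python3 drive.py '[[0,0,0,0,0,0],[0,0,0,0,0,0],[0,0,0,0,0,0],[0,0,0,0,0,0],[0,0,-0.03,0,0,0],[0,0,-0.07,0,0,0],[0,0,-0.105,0,0,0],[0,0,-0.105,0,0,0],[0,0,-0.105,0,0,0]]' 0.08; python3 go.py .457 .356 .1 142.9 176; python3 - <<'E'
from meas import *
from plant import r
print(r.get_state()["joints"].round(0))
c=r.capture("scene");np.savez("scene6.npz",**c);cv2.imwrite("pics/n3.png",cv2.resize(c["frame"][120:300,170:350,::-1],None,fx=3.3,fy=3.3,interpolation=2))
E
```

```text
time_s: 13.28
tcp_pos: [0.6093, 0.1417, 0.0209]
eef_rot: [180.0, 0.0, 180.0]
contact_force: [-0.4, 0.6, -0.1]
gripper_width: 0.0558
gripper_force: 20.0
time_s: 14.03
tcp_pos: [0.6107, 0.1425, 0.1287]
eef_rot: [179.9, 0.3, -180.0]
contact_force: [-0.3, 0.8, -0.8]
gripper_width: 0.08
gripper_force: 0.0
t 14.03 d [0.1538 0.2135 0.0285] rv [-3.63 -1.08 37.09]
[  31.   20.  -13.    0.  -56. -121.]
```

View pics/n3.png

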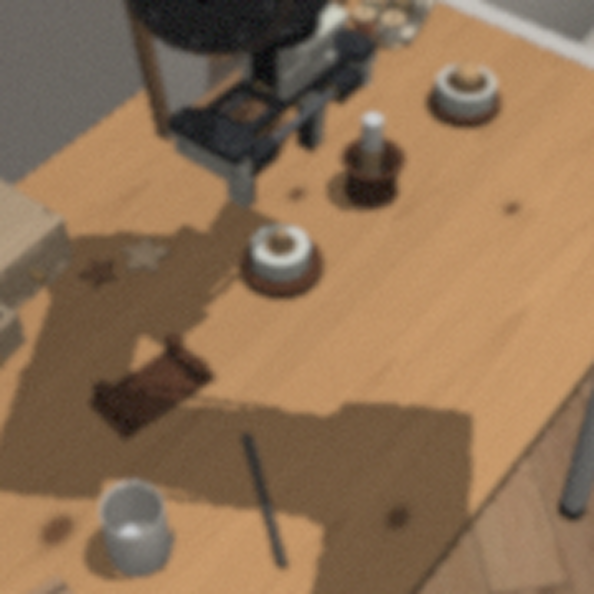

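The narrow roll is seated at (281,255), the cup and wide roll are fine, and the pen (263,500) and beaker (136,525) are untouched. Joint 6 would run out of range at yaw 143, so I'll use the half-turn-equivalent grasp at yaw -37.

```bash
python3 drive.py '[[0.03,0.04,0,0,0,-7],[0.06,0.07,0,0,0,-14],[0.09,0.1,0,0,0,-21],[0.12,0.14,0,0,0,-28],[0.14,0.17,0.01,0,0,-35],[0.154,0.2,0.02,0,0,-42],[0.154,0.2135,0.028,0,0,-49],[0.154,0.2135,0.028,0,0,-56],[0.154,0.2135,0.028,0,0,-63],[0.154,0.2135,0.028,0,0,-70],[0.154,0.2135,0.028,0,0,-77],[0.154,0.2135,0.028,0,0,-84]]' 0.03; python3 drive.py '[[0,0,0,0,0,-7],[0,0,0,0,0,-14],[0,0,0,0,0,-21],[0,0,0,0,0,-28],[0,0,0,0,0,-35],[0,0,0,0,0,-42],[0,0,0,0,0,-49],[0,0,0,0,0,-56],[0,0,0,0,0,-58.9],[0,0,0,0,0,-58.9],[0,0,0,0,0,-58.9]]'; python3 go.py .457 .356 .03 -37.1 184
```

```text
time_s: 15.08
tcp_pos: [0.4545, 0.3545, 0.096]
eef_rot: [179.9, -0.1, -95.7]
contact_force: [-0.2, 0.1, -0.6]
gripper_width: 0.0298
gripper_force: 0.0
time_s: 16.0
tcp_pos: [0.4548, 0.3546, 0.0966]
eef_rot: [179.9, -0.0, -37.2]
contact_force: [-0.4, 0.5, -0.1]
gripper_width: 0.0299
gripper_force: 0.0
t 16.0 d [ 0.0009 -0.0026  0.0666] rv [ 4.12 -0.   -0.13]
```

```bash
python3 drive.py '[[0.001,-0.0026,0.03,4,0,0],[0.001,-0.0026,0.05,4,0,0],[0.001,-0.0026,0.066,4,0,0],[0.001,-0.0026,0.066,4,0,0],[0.001,-0.0026,0.066,4,0,0],[0.001,-0.0026,0.066,4,0,0]]'; python3 go.py .457 .356 .0035 -37.1 184
```

```text
time_s: 16.5
tcp_pos: [0.458, 0.3572, 0.0323]
eef_rot: [-176.0, -0.0, -37.1]
contact_force: [0.2, 0.4, 0.6]
gripper_width: 0.03
gripper_force: 0.0
t 16.5 d [-0.0001  0.0036  0.0286] rv [-0.03 -0.01 -0.04]
```

```bash
python3 drive.py '[[0,0.0015,0.01,0,0,0],[0,0.003,0.02,0,0,0],[0,0.0036,0.027,0,0,0],[0,0.0036,0.027,0,0,0],[0,0.0036,0.027,0,0,0],[0,0.0036,0.027,0,0,0]]'; python3 go.py .457 .356 .0035 -37.1 184
```

```text
time_s: 17.0
tcp_pos: [0.4567, 0.3554, 0.0045]
eef_rot: [-176.0, -0.0, -37.1]
contact_force: [-0.1, 0.5, -0.1]
gripper_width: 0.0299
gripper_force: 0.0
t 17.0 d [-0.0001 -0.0006  0.0011] rv [ 0.01 -0.01  0.  ]
```

```bash
python3 drive.py '[[0,-0.0005,0.001,0,0,0],[0,-0.0005,0.001,0,0,0],[0,-0.0005,0.001,0,0,0],[0,-0.0005,0.001,0,0,0],[0,-0.0005,0.001,0,0,0],[0,-0.0005,0.001,0,0,0],[0,-0.0005,0.001,0,0,0],[0,-0.0005,0.001,0,0,0],[0,-0.0005,0.001,0,0,0]]' 0.003 12; python3 go.py .457 .356 .1 -37.1 180
```

```text
time_s: 17.75
tcp_pos: [0.457, 0.3559, 0.0038]
eef_rot: [-176.0, -0.0, -37.1]
contact_force: [-1.4, -0.4, 3.5]
gripper_width: 0.0101
gripper_force: 12.0
t 17.75 d [-0.0001 -0.0068 -0.096 ] rv [-4.02 -0.    0.  ]
```

Pen gripped (10.1 mm). Lifting clear of the beaker.

```bash
python3 drive.py '[[0,0,-0.03,0,0,0],[0,-0.004,-0.06,-2,0,0],[0,-0.0068,-0.096,-4,0,0],[0,-0.0068,-0.096,-4,0,0],[0,-0.0068,-0.096,-4,0,0],[0,-0.0068,-0.096,-4,0,0],[0,-0.0068,-0.096,-4,0,0]]'; python3 go.py .6062 .3297 .1 -100.6 180
```

```text
time_s: 18.33
tcp_pos: [0.4563, 0.355, 0.0986]
eef_rot: [179.9, 0.0, -37.1]
contact_force: [-0.8, -0.5, -0.8]
gripper_width: 0.0096
gripper_force: 11.9
t 18.33 d [ 0.1348 -0.0703 -0.0015] rv [ 1.000e-01 -4.000e-02  6.348e+01]
```

```bash
python3 drive.py '[[0.02,-0.01,0,0,0,7],[0.04,-0.02,0,0,0,14],[0.06,-0.03,0,0,0,21],[0.08,-0.04,0,0,0,28],[0.1,-0.05,0,0,0,35],[0.12,-0.06,0,0,0,42],[0.135,-0.07,0,0,0,49],[0.135,-0.07,0,0,0,56],[0.135,-0.07,0,0,0,63.5],[0.135,-0.07,0,0,0,63.5],[0.135,-0.07,0,0,0,63.5],[0.135,-0.07,0,0,0,63.5]]'; python3 go.py .6062 .3297 .045 -100.6 180;python3 - <<'E'
from meas import *
from plant import r
c=r.capture("scene");np.savez("scene7.npz",**c);cv2.imwrite("pics/p1.png",cv2.resize(c["frame"][170:290,160:280,::-1],None,fx=5,fy=5,interpolation=2))
E
```

```text
time_s: 19.33
tcp_pos: [0.6064, 0.33, 0.099]
eef_rot: [180.0, -0.1, -100.4]
contact_force: [-0.6, 0.1, 0.3]
gripper_width: 0.0098
gripper_force: 11.9
t 19.33 d [0.0003 0.0001 0.054 ] rv [ 0.05 -0.06  0.24]
```

View pics/p1.png

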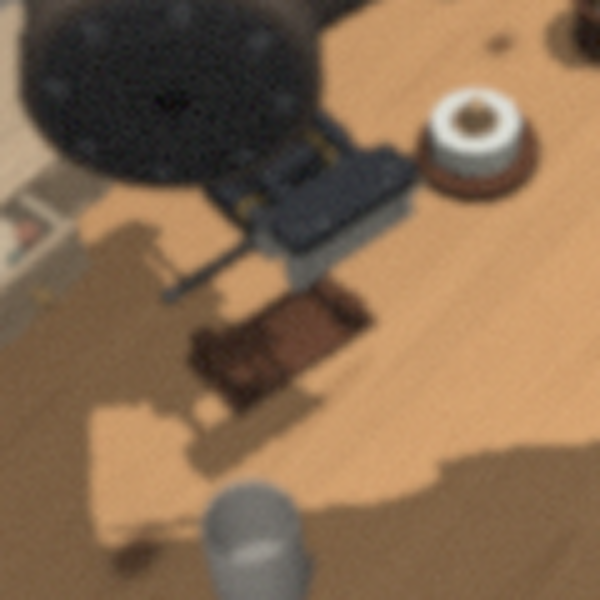

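The pen's left end is at (168,297), and it runs parallel to the rest (195,350)-(370,315). I'll check the pen's end and the rest's axis from the ridges.

```bash
python3 - <<'E'
from meas import *
s=load("scene7")
a,b=plane(s,[(193.3,229.2),(209.5,219.8)],.10);print(a,b,np.degrees(np.arctan2(*(a-b)[1::-1])))
for n in("top0","scene0","scene6"):
    P=cloud(load(n)).reshape(-1,3);q=P[(np.hypot(P[:,0]-.606,P[:,1]-.33)<.065)&(P[:,2]>.021)&(P[:,2]<.045)]
    A,B=q[q[:,1]>.345],q[q[:,1]<.315]
    a,b=[((w.min(0)+w.max(0))/2) for w in(A,B)];m,k=A.mean(0),B.mean(0)
    for a,b in((a,b),(m,k)):print(n,len(A),len(B),a.round(4),b.round(4),((a+b)/2).round(4),np.degrees(np.arctan2(a[1]-b[1],a[0]-b[0])).round(1))
E
```

```text
[0.61862243 0.39445901 0.1       ] [0.60670367 0.34301708 0.1       ] 76.95512457909308
top0 62 62 [0.6136 0.3668 0.0281] [0.5993 0.2896 0.0267] [0.6064 0.3282 0.0274] 79.5
top0 62 62 [0.6138 0.3678 0.0267] [0.5996 0.2893 0.0263] [0.6067 0.3285 0.0265] 79.8
scene0 64 66 [0.6104 0.3713 0.027 ] [0.596  0.2922 0.0276] [0.6032 0.3318 0.0273] 79.7
scene0 64 66 [0.61   0.3718 0.0267] [0.595  0.2929 0.0265] [0.6025 0.3324 0.0266] 79.3
scene6 69 63 [0.611  0.3719 0.0269] [0.5969 0.2932 0.0273] [0.604  0.3325 0.0271] 79.8
scene6 69 63 [0.6102 0.372  0.0264] [0.5951 0.2928 0.0264] [0.6026 0.3324 0.0264] 79.1
```

Rest axis 79.5°, centre ≈ (0.6055, 0.330), and the pen's end is within a millimetre of prediction. Lowering.

```bash
python3 drive.py '[[0.0003,0.0005,0.02,0,0,0.2],[0.0003,0.0005,0.04,0,0,0.2],[0.0003,0.0005,0.055,0,0,0.2],[0.0003,0.0005,0.064,0,0,0.2],[0.0003,0.0005,0.071,0,0,0.2],[0.0003,0.0005,0.071,0,0,0.2],[0.0003,0.0005,0.071,0,0,0.2],[0.0003,0.0005,0.071,0,0,0.2]]'; python3 go.py .6055 .3297 .0245 -100.5 180
```

```text
time_s: 20.05
tcp_pos: [0.6069, 0.3306, 0.0298]
eef_rot: [-179.9, 0.1, -100.8]
contact_force: [0.4, -0.1, 0.1]
gripper_width: 0.0096
gripper_force: 11.9
t 20.05 d [0.0011 0.0012 0.0053] rv [-0.06  0.06 -0.26]
```

```bash
python3 drive.py '[[0.0005,0.001,0.003,0,0,0],[0.0005,0.001,0.0045,0,0,0],[0.0005,0.001,0.0045,0,0,0],[0.0005,0.001,0.0045,0,0,0],[0.0005,0.001,0.0045,0,0,0]]'; python3 go.py .6055 .3297 .0245 -100.5 180
```

```text
time_s: 20.47
tcp_pos: [0.6053, 0.3298, 0.0245]
eef_rot: [-180.0, 0.0, -100.8]
contact_force: [0.5, 0.4, -0.9]
gripper_width: 0.0094
gripper_force: 11.9
t 20.47 d [ 0.     -0.0002 -0.    ] rv [-0.01  0.01 -0.3 ]
```

```bash
python3 drive.py '[[0,0,0,0,0,0],[0,0,0,0,0,0],[0,0,0,0,0,0],[0,0,0,0,0,0],[0,0,-0.03,0,0,0],[0,0,-0.07,0,0,0],[0,0,-0.11,0,0,0],[0,0,-0.15,0,0,0],[0,0,-0.18,0,0,0]]' 0.035; python3 drive.py '[[0.04,0,0,0,0,0],[0.08,0,0,0,0,0],[0.12,0,0,0,0,0],[0.16,0,0,0,0,0],[0.2,0,0,0,0,0],[0.24,0,0,0,0,0],[0.24,0,0,0,0,0],[0.24,0,0,0,0,0],[0.24,0,0,0,0,0],[0.24,0,0,0,0,0]]'; python3 - <<'E'
from meas import *
from plant import r
for n in("scene","top"):
    c=r.capture(n);np.savez(n+"9.npz",**c)
    if n=="scene": cv2.imwrite("pics/f1.png",cv2.resize(c["frame"][130:310,170:370,::-1],None,fx=3.3,fy=3.3,interpolation=2))
    P=cloud(c).reshape(-1,3)
    for k,x,y,h,rr in(("wide",.604,-.1775,.037,.036),("narrow",.609,.1416,.037,.033),("glue",.607,-.004,.096,.03),("pen",.6055,.3297,.03,.075)):
        q=P[np.hypot(P[:,0]-x,P[:,1]-y)<rr];q=q[(q[:,2]>h-.006)&(q[:,2]<h+.012)];print(n,k,len(q),len(q) and (q.mean(0).round(4),((q.min(0)+q.max(0))/2).round(4)))
E
```

```text
time_s: 21.22
tcp_pos: [0.606, 0.33, 0.2084]
eef_rot: [-179.9, 0.1, -100.8]
contact_force: [0.9, -0.0, 1.4]
gripper_width: 0.0349
gripper_force: 0.0
time_s: 22.05
tcp_pos: [0.5606, 0.0948, 0.2044]
eef_rot: [-180.0, 0.0, -100.8]
contact_force: [-0.2, -0.1, 0.4]
gripper_width: 0.0348
gripper_force: 0.0
scene wide 100 (array([ 0.5898, -0.1677,  0.0378]), array([ 0.5932, -0.1737,  0.0399]))
scene narrow 169 (array([0.605 , 0.1458, 0.038 ]), array([0.6077, 0.1433, 0.04  ]))
scene glue 14 (array([0.6021, 0.0009, 0.0944]), array([ 0.6048, -0.0011,  0.0959]))
scene pen 229 (array([0.6032, 0.3334, 0.0292]), array([0.6034, 0.3326, 0.0297]))
top wide 241 (array([ 0.6022, -0.1754,  0.0369]), array([ 0.6028, -0.1755,  0.04  ]))
top narrow 0 0
top glue 30 (array([ 0.6072, -0.0075,  0.0954]), array([ 0.6087, -0.007 ,  0.0961]))
top pen 130 (array([0.6135, 0.3555, 0.0287]), array([0.6136, 0.3383, 0.0301]))
```

View pics/f1.png

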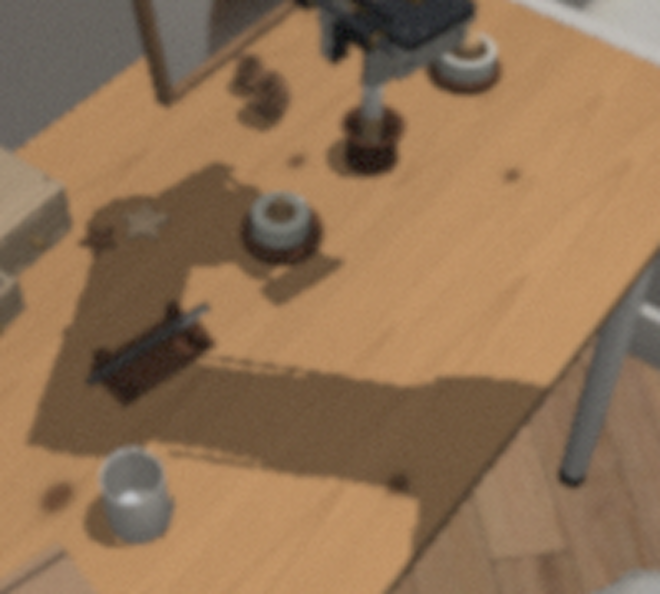

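All four are seated. The pen runs (90,380)-(208,307) across both ridges, and the beaker (136,495) and pine cone (262,92) are in place. One check of the pen's centring and angle.

```bash
python3 - <<'E'
from meas import *
c=load("scene9")
a,b=plane(c,np.array([(91,380),(208,308)])/3.3+[170,130],.025);d=a-b
print(a,b,(a+b)/2,np.linalg.norm(d),np.degrees(np.arctan2(d[1],d[0])))
E
```

```text
[0.61737915 0.39252761 0.025     ] [0.59013909 0.26888661 0.025     ] [0.60375912 0.33070711 0.025     ] 0.12660615464033093 77.57532913918314
```

The pen's centre is within 2 mm of the rest's and its angle within 2°, so I'm handing in.

```bash
python3 -c "
from plant import r
print(r.close_job())"
```

```text
the job is handed in; nothing more can be done
None
```

The job is handed in at about 22 s on the robot's clock: in the last pictures both tape rolls, the glue stick and the pen sit on their own holders, and the beaker and pine cone stand in their places; no verdict came back.

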